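# Contact probe check on a tilted cover plate

### The job

Take the hand probe from its rest and, holding it upright, press its sprung foot about half way in on top of the steel check block for a moment. Then press the foot on the spot marked with a round ring on the tilted grey metal plate, with the probe square to the plate and the foot again about half way in, and finish while still holding it there. Be gentle: never drive the foot fully in, do not push the plate out of its set tilt, and leave the things lying around where they are.

Things in the scene. Friction and masses are not known exactly. Their poses are not given: they have to be found in the camera images.
- probe: hand probe, 0.1 to 0.15 kg, upright in the rest, foot down. Grey 26 mm square handle with black bands over a steel collar (34 mm dia.), then a steel nose 16 mm dia. and a brass foot. Origin on its axis at the collar's underside; z up the handle, x and y square to the handle's flats. Handle z = 6 to 74 mm (grip at 40 to 50), nose ends at z = -40, foot tip z = -54 when fully out
- probe_foot (a joint): how far the sprung brass foot of the probe is pushed in, m: 0 fully out, 0.014 fully in (half way 0.007). The spring pushes back with 0.8 N at 0 and 400 N/m more, about 3.6 N half way
- foot_tip (a point): the lowest point of the probe's foot (a brass pin with a round end, radius 5 mm), axes as the probe's; moves with the foot
- rest: fixed black block with a foot flange in which the probe stands, 64 x 64 x 60 mm; origin under its centre. An upright through hole of 21 mm in the middle takes the nose, the collar rests on the top face at z = 60 mm; the probe comes out straight up (54 mm of it are in the hole)
- check_block: fixed plain steel block 50 x 50 x 50 mm on a thin rubber foot, with a shallow ring of 27 mm engraved on its top; origin under its centre
- block_top (a point): centre of the check block's flat top face, 50 mm above the bench, z up
- stand: fixed dark steel tilting stand 150 x 130 mm with two aluminium uprights (90 mm high) at the sides of its far half; origin under its centre, its -x side is the lower, near side of the plate
- plate: grey metal plate 118 x 120 x 6 mm, hinged at its near edge, held by friction at a tilt of 0.2 to 0.45 rad, far edge up. Origin at the ringed spot on its face; z outward, square to the face; x up the slope, y along the hinge. Flat marks: round ring (25 mm, the one wanted, +y half) and a square outline 52 mm away in -y (not wanted). Ribs 8 mm high along the far edge, from x = 18 mm on
- spot (a point): centre of the round ring on the plate's face, axes as the plate's: z outward, square to the face
- tip_tin: loose bystander, round white tin 50 mm across, 24 mm high; origin under its centre
- heat_tape: loose bystander, amber tape roll 58 mm across, 16 mm high; origin under its centre
- nozzle_2: loose bystander, metal hot-air nozzle 40 mm high, standing on its collar; origin under it
- side_cutters: loose bystander, side cutters with blue grips, 42 x 106 x 9 mm; origin under their middle
Things that resemble listed ones, but are neither listed nor needed, are in the scene too. What is shaped like the probe but orange is not meant. Of the things shaped like the check_block, the steel one is meant.

How it is judged:
By the outcome, as a careful person would: the job done as asked, in the order asked, and still so for the second after the job is handed in, while the arm keeps its last pose, push and grip.
It also fails if it takes over 48 s, if anything falls off the work surface, if the arm or the gripper's body presses on something with over 40 N, if the wrist force passes 120 N, or if a joint passes its speed limit or range.

### The arm

A 6-joint arm with a two-finger parallel gripper is mounted at the origin on a cart in front of the work surface, level with it; the furniture and walls round the work are solid. World frame = base frame: x ahead of the robot, y to its left, z up, the work surface at z = 0. Lengths are in m, angles in degrees, forces in N, time in s.
With the tool pointing down it reaches from about 0.3 to 0.75 m from the base axis. Payload 8.5 kg.
Tool frame: the origin (TCP) lies at the very end of the fingers, on their centre line; the grasp point (between the pads) lies 19 mm behind it; z points along the fingers, y is the line along which they close (so a half turn about z gives the same grasp; the last joint's range is limited). The gripper opens to 85 mm and grips with 20 to 120 N. Pads are 22 mm wide; open, the fingers measure 114 mm over their backs; the gripper's body (76 mm by 85 mm) begins 54 mm behind the grasp point. The pads swing forward as they close: fully open they stand 13 mm farther back than shut.
Start: joints at [64.555, 21.807, 74.336, -0, 83.858, -12.336], TCP at [0.125, 0.536, 0.231] pointing down, gripper open.
Joint ranges: [-178.18, 178.18], [-50.72, 133.34], [12.68, 142.11], [-81.47, 261.47], [9.98, 163.14], [-165.26, 165.26]. Speed limits (degrees/s): [136.94, 136.94, 180, 180, 180, 180].

### API

Orientations are given as a 3x3 rotation matrix whose columns are the frame's x, y, z axes.
In Python, from rig import observe, cams, ticket gives the robot as it stands.
- The arm moves only by the tool move_arm, never from a script. Its arguments are lists of equal length, an entry for each row: "jaw": the finger opening in cm, from 0 to 8.54; "dp": the shift along the tool's x, y, z in cm, a list of three; "turn": the turn, a rotation vector about the tool's x, y, z in rad, a list of three. In form: {"jaw": [jaw, ...], "dp": [[tx, ty, tz], ...], "turn": [[wx, wy, wz], ...]}. A call has 1 to 12 rows; each row shifts and turns the commanded pose from where the row before left it, along the tool's axes as they then stand; what a row does not reach is not made up. A row lasts 1/12 s, in which the tool goes at most 41.7 mm and 7.16 degrees, less where a joint would pass 70% of its speed; a pose out of reach is approached as far as the arm can. A call is refused whole if a number of a shift passes 4.17 or a number of a turn 0.125, either way. A call with a gripper value outside its range is refused whole. The fingers move at their own pace and stop on an object; "force" is the grip in N (left out, the last holds). Time passes only in rows, so rows that do not move let the fingers close. It gives the time, the measured TCP pose, the force, the opening and the grip force at its end, in the units of the state.
- observe(): the state, without advancing time (a new reading comes with each control period).
- cams.get_image(name): name is "side" or "top"; returns (picture, depth): 420x560x3 uint8, red, green, blue; 420x560 float32, m along the optical axis (not along the pixel's ray), 0 where there is no reading.
- cams.calibration(name): a dict with "vertical_fov" (degrees; the focal length in pixels is half the picture's height over the tangent of half this angle, whatever the lens; pixels are square), "cx", "cy" (the principal point, pixels), "view" (4x4, takes a point from world to camera coordinates). Camera axes: x right, y up, looking along -z (the intrinsics and any distortion apply to the point x, -y, -z); pixel columns grow to the right and rows downward; lengths in m; the calibration is good to about 2 mm. A picture is of the moment at which its call begins. calibration takes no time and is no camera call.
- ticket.close_job(): hands the job in; it is judged then, once.
Trained networks look in the newest picture that a camera, given by its name, has taken for a name from the list of things; names that differ only in an ending like _2 or _b are one class to them, and where a whole thing is asked for, a point or a joint stands for the part that bears it (a point fixed in the world has none). Each returns a list of dicts, best first, with "p" (0 to 1); they miss things now and then, are a little off and sometimes report something else, mostly with a low value. They report only what shows in the picture. A call takes as long as a camera call. They do not tell look-alikes from the thing itself.
- cams.spot_in(camera, query): "box" ([centre column, centre row, width, height] as shares, 0 to 1, of the picture: columns of its width, rows of its height, round what is visible of it).
- cams.outline_of(camera, query): "mask" (420x560 bool, what is visible of it) and "box" ([centre column, centre row, width, height] as shares, 0 to 1, of the picture: columns of its width, rows of its height, round what is visible of it).
- cams.mark_of(camera, query): "location" ([column, row] as shares, 0 to 1, of the picture: columns of its width, rows of its height: a listed point, or the origin of a listed thing).
The state is a dict: "time_s": time; "q": joint angles; "qvel": joint speeds; "joint_efforts": joint torques, N m; "position": TCP position; "tool_rot": TCP orientation; "ft_force": force on the tool from outside, world axes, zero at the start; "wrist_torque": the same for the moment, N m; "grip_width": finger opening in m; "gripper_force": force on a finger pad.
Only numpy, scipy, OpenCV 4.12 (cv2) and the standard library are available. Lean on these libraries where they do the work, as an engineer would, in place of code of your own. Each camera call takes 0.05 s, during which the arm holds its last target. There are 200 camera calls.

## Working session

There is one attempt and no reset: what is moved stays moved. The work goes in short steps, Python scripts to look and compute and a tool call to move; the robot and the scene stay as the last step left them, time stands still between calls to the robot, and variables do not carry over. Pictures are saved under pics/ and viewed, at most 10 in all, crops included, and the job is handed in when it is done.

Besides the shell and the picture viewer there is one more tool, called after ">>>" as a command line: name --argument value ..., lists and objects as JSON in quotes. move_arm: Moves the arm, as the interface text tells. Its arguments: {"type":"object","properties":{"jaw":{"type":"array","items":{"type":"number"}},"dp":{"type":"array","items":{"type":"array","items":{"type":"number"}}},"turn":{"type":"array","items":{"type":"array","items":{"type":"number"}}},"force":{"type":"number"}},"required":["jaw","dp","turn"]}

```bash
mkdir -p pics; ls; cat > h.py <<'E'
import numpy as np, cv2
from rig import observe, cams, ticket
def px2w(n,u,v,d):
    c=cams.calibration(n); f=210/np.tan(np.radians(c["vertical_fov"]/2))
    p=np.stack([(u-c["cx"])/f*d,-(v-c["cy"])/f*d,-d,np.ones_like(d)],-1)
    return (p@np.linalg.inv(c["view"]).T)[...,:3]
def cloud(n,D):
    v,u=np.mgrid[0:420,0:560].astype(float); return px2w(n,u,v,D.astype(float))
E
python3 - <<'E'
from h import *
for n in("side","top"):
    im,D=cams.get_image(n); cv2.imwrite(f"pics/{n}0.png",im[:,:,::-1]); np.save(f"{n}D.npy",D)
    c=cams.calibration(n); print(n,{k:np.round(c[k],3).tolist() for k in c}, (D==0).mean())
    C=cloud(n,D)
    for q in("probe","rest","check_block","plate","stand"):
        for r in cams.outline_of(n,q)[:3]:
            m=r["mask"]&(D>0); b=np.array(r["box"])*[560,420,560,420]
            print(q,round(r["p"],2),b.round(),np.median(C[m],0).round(3) if m.any() else None)
    for q in("probe","block_top","spot","rest","foot_tip"):
        for r in cams.mark_of(n,q)[:3]:
            u,v=np.array(r["location"])*[560,420]; iu,iv=int(min(u,559)),int(min(v,419))
            print("mark",q,round(r["p"],2),(round(u,1),round(v,1)),C[iv,iu].round(3))
E
```

```text
pics
side {'vertical_fov': 55.571, 'cx': 284.75, 'cy': 214.249, 'view': [[0.944, -0.331, -0.013, -0.571], [0.211, 0.57, 0.794, -0.224], [-0.255, -0.752, 0.608, -1.032], [0.0, 0.0, 0.0, 1.0]]} 0.04610544217687075
probe 0.87 [251. 206.  11.  39.] [0.545 0.129 0.084]
probe 0.67 [294. 203.  14.  25.] [0.647 0.053 0.107]
rest 0.84 [291. 225.  28.  33.] [0.641 0.038 0.034]
rest 0.66 [308. 283.  51.  55.] [ 0.592 -0.208  0.06 ]
check_block 0.72 [260. 195.  15.  22.] [0.598 0.229 0.042]
check_block 0.52 [197. 167.  19.  17.] [0.439 0.51  0.033]
plate 0.64 [309. 281.  51.  57.] [ 0.593 -0.208  0.06 ]
stand 0.89 [312. 286.  67.  64.] [ 0.595 -0.229  0.046]
mark probe 0.82 (np.float64(250.0), np.float64(210.5)) [0.535 0.133 0.061]
mark probe 0.52 (np.float64(288.9), np.float64(210.1)) [0.638 0.061 0.085]
mark block_top 0.75 (np.float64(316.1), np.float64(173.0)) [0.855 0.355 0.002]
mark block_top 0.59 (np.float64(197.6), np.float64(158.9)) [0.439 0.533 0.051]
mark block_top 0.49 (np.float64(253.7), np.float64(190.8)) [0.554 0.139 0.127]
mark rest 0.67 (np.float64(291.0), np.float64(230.3)) [0.6
[... 787 characters left out ...]
 0.051]
mark probe 0.64 (np.float64(281.4), np.float64(204.9)) [0.648 0.066 0.141]
mark probe 0.46 (np.float64(260.6), np.float64(240.4)) [0.539 0.132 0.129]
mark block_top 0.8 (np.float64(134.3), np.float64(272.2)) [0.446 0.539 0.052]
mark block_top 0.61 (np.float64(224.2), np.float64(224.4)) [0.597 0.251 0.048]
mark block_top 0.53 (np.float64(222.9), np.float64(158.9)) [0.818 0.258 0.051]
mark spot 0.67 (np.float64(353.4), np.float64(219.0)) [ 0.609 -0.171  0.067]
mark rest 0.7 (np.float64(296.6), np.float64(176.3)) [ 0.765  0.008 -0.001]
mark rest 0.64 (np.float64(279.4), np.float64(210.7)) [0.638 0.07  0.069]
mark foot_tip 0.6 (np.float64(401.3), np.float64(262.7)) [ 0.464 -0.344 -0.001]
```

```bash
python3 -c "
import cv2
a=cv2.imread('pics/top0.png')[130:330,100:440];b=cv2.imread('pics/side0.png')[120:330,150:400]
cv2.imwrite('pics/t1.png',cv2.resize(a,None,fx=2.35,fy=2.35,interpolation=2));cv2.imwrite('pics/s1.png',cv2.resize(b,None,fx=2.8,fy=2.8,interpolation=2))"
```

```text
(no output)
```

View pics/t1.png

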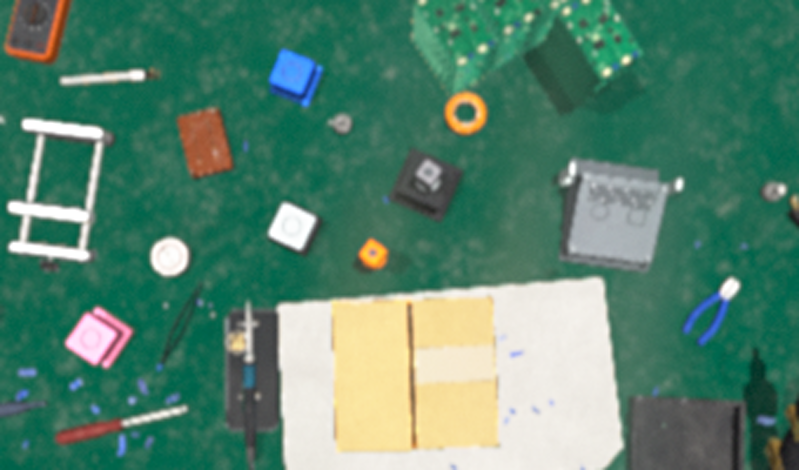

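View pics/s1.png

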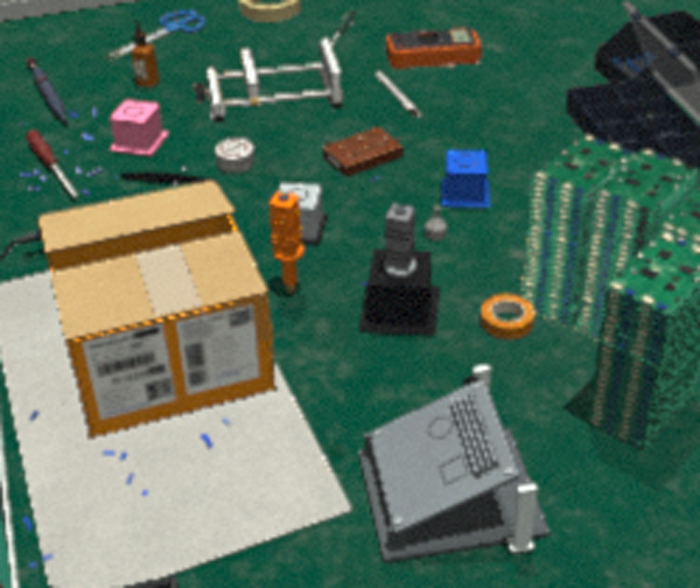

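The crops show the following:
- **Probe:** the grey probe in the black rest is at top px ~(282,203).
- **Check block:** the steel block is at ~(225,226). The pink and blue ones are look-alikes.
- **Orange probe:** the decoy is at ~(259,238).
- **Plate ring:** ~(355,219) in top and ~(307,273) in side.
- **Box:** a tall cardboard box stands near the robot.

Next I'll take precise fits.

```bash
python3 - <<'E'
from h import *
D={n:np.load(n+"D.npy") for n in("side","top")}
# plate planes
rng=np.random.default_rng(0)
for n in D:
    C=cloud(n,D[n]).reshape(-1,3)
    s=C[(abs(C[:,0]-.59)<.065)&(abs(C[:,1]+.205)<.07)&(C[:,2]>.025)&(C[:,2]<.12)]
    best=0
    for _ in range(500):
        p=s[rng.choice(len(s),3,False)]; k=np.cross(p[1]-p[0],p[2]-p[0]); k/=np.linalg.norm(k)+1e-12
        i=abs((s-p[0])@k)<.003
        if i.sum()>best: best=i.sum(); I=i
    q=s[I]; c=q.mean(0); k=np.linalg.svd(q-c)[2][2]; k*=np.sign(k[2])
    print(n,"plane",c.round(4),k.round(4),"tilt",np.arccos(k[2]).round(3),len(s),best,((q-c)@k).std().round(4))
    u,v=(307.1,272.9) if n=="side" else (355.3,219.4)
    o=px2w(n,u,v,np.float64(0)); r=px2w(n,u,v,np.float64(1))-o
    print(" ring",(o+r*((c-o)@k)/(r@k)).round(4))
    # rect of plate face
    e1=np.cross([0,0,1],k); e1/=np.linalg.norm(e1); print(" hinge dir",e1.round(3))
    def rect(sel,name):
        xy=C[sel][:,:2].astype(np.float32); print(" ",name,len(xy),C[sel].mean(0).round(4),cv2.minAreaRect(xy*1000), C[sel][:,2].max().round(3))
    X,Y,Z=C.T
    near=lambda x,y,r:(np.hypot(X-x,Y-y)<r)
    rect(near(.59,.247,.05)&(Z>.044)&(Z<.056),"block")
    rect(near(.642,.065,.06)&(Z>.055)&(Z<.064),"rest top")
    rect(near(.642,.065,.04)&(Z>.072)&(Z<.15),"probe handle")
    rect(near(.642,.065,.04)&(Z>.125)&(Z<.15),"probe top")
    for z0,z1 in((.07,.085),(.085,.1),(.1,.115),(.115,.13)): rect(near(.642,.065,.04)&(Z>z0)&(Z<z1),"sl%.3f"%z0) if n=="side" else 0
    rect((X>.3)&(X<.56)&(Y>0)&(Y<.3)&(Z>.06),"box")
    rect(near(.54,.132,.02)&(Z>.1),"orange")
E
```

```text
side plane [ 0.5888 -0.2067  0.0584] [-0.4145  0.0625  0.9079] tilt 0.433 1827 1552 0.0013
 ring [ 0.6028 -0.1797  0.063 ]
 hinge dir [-0.149 -0.989  0.   ]
  block 88 [0.5972 0.2501 0.0493] ((588.8085327148438, 247.4416961669922), (53.465065002441406, 48.47752380371094), 67.96198272705078) 0.054
  rest top 216 [0.648  0.0536 0.0594] ((650.8955078125, 61.01290512084961), (68.29186248779297, 64.46360778808594), 65.63353729248047) 0.064
  probe handle 216 [0.6482 0.0536 0.1089] ((650.3406372070312, 59.62462615966797), (27.881027221679688, 27.21973991394043), 49.58017349243164) 0.138
  probe top 65 [0.6496 0.0568 0.1323] ((650.8738403320312, 59.781734466552734), (27.321928024291992, 24.98051643371582), 47.9537239074707) 0.138
  sl0.070 46 [0.6486 0.0524 0.078 ] ((651.093505859375, 52.67375946044922), (32.884368896484375, 17.62555503845215), 3.285273551940918) 0.085
  sl0.085 37 [0.6477 0.0519 0.0933] ((651.275634765625, 52.793949127197266), (34.62193298339844, 14.618487358093262), 9.856672286987305) 0.1
  sl0.100 44 [0.6477 0.0525 0.108 ] ((649.2325439453125, 53.085933685302734), (17.94
[... 803 characters left out ...]
  0.0649 0.0596] ((650.9374389648438, 63.06996536254883), (63.605628967285156, 63.788272857666016), 65.18132781982422) 0.064
  probe handle 96 [0.6485 0.0635 0.125 ] ((650.96923828125, 62.93486785888672), (26.28218650817871, 25.985456466674805), 54.66428756713867) 0.141
  probe top 71 [0.6509 0.063  0.1339] ((651.1978759765625, 63.070404052734375), (25.63321304321289, 26.008689880371094), 54.0277214050293) 0.141
  box 4826 [0.4127 0.0964 0.3682] ((428.93719482421875, 95.27705383300781), (190.80825805664062, 257.8045349121094), 89.75236511230469) 1.322
  orange 68 [0.5451 0.1365 0.1276] ((545.7562866210938, 137.0289764404297), (24.248794555664062, 26.185325622558594), 54.10102081298828) 0.136
```

```bash
python3 - <<'E'
import cv2,numpy as np
a=cv2.imread('pics/top0.png'); b=cv2.imread('pics/side0.png')
T=lambda im,x0,x1,y0,y1,s:cv2.resize(im[y0:y1,x0:x1],None,fx=s,fy=s,interpolation=cv2.INTER_CUBIC)
r1=np.hstack([T(a,340,390,195,245,8)[:280],T(b,280,330,250,300,8)[:280]]) 
r2=np.hstack([T(a,255,305,185,220,8),T(b,265,315,190,225,8)])
cv2.imwrite('pics/c1.png',np.vstack([r1,r2]))
E
```

```text
(no output)
```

View pics/c1.png

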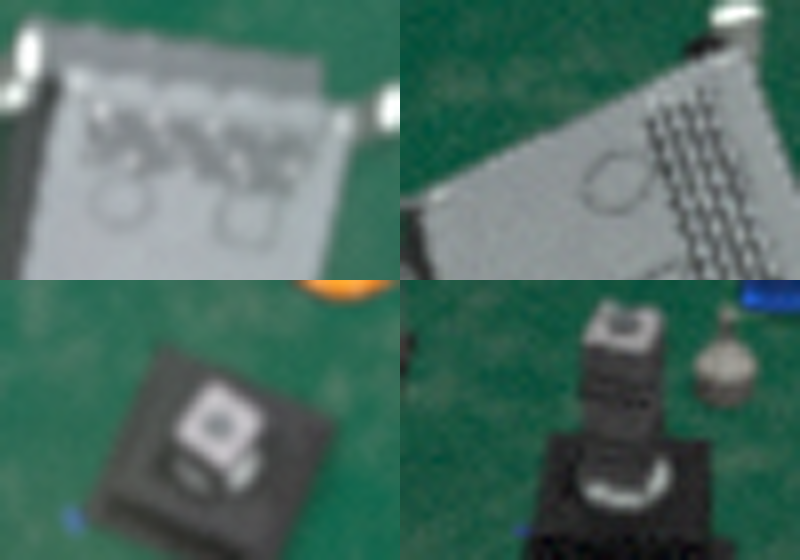

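The close crop confirms the ring at top px (354.8,219.6) and side px (306.8,272.3). The handle flats are at about 52° modulo 90.

```bash
cat >> h.py <<'E'
from scipy.spatial.transform import Rotation as R
def rel(p,Rt):
    """rows and increments from measured pose to target TCP pose"""
    o=observe(); p0=np.array(o["position"]); R0=np.array(o["tool_rot"])
    d=R0.T@(np.array(p)-p0)*100; w=R.from_matrix(R0.T@Rt).as_rotvec()
    print("t",round(o["time_s"],2),"dp tool cm",d.round(3),"turn",w.round(4))
    return d,w
def down(yaw_y):  # tool down, closing axis (y) at yaw_y deg
    a=np.radians(yaw_y); y=np.array([np.cos(a),np.sin(a),0]); z=np.array([0,0,-1.]); return np.stack([np.cross(y,z),y,z],1)
E
python3 - <<'E'
from h import *
o=observe(); print(np.array(o["tool_rot"]).round(3),o["q"],o["grip_width"],o["ft_force"])
for a in(52.5,-37.5,142.5,-127.5): print(a); rel([.651,.0615,.23],down(a))
E
```

```text
[[-0.974  0.227 -0.   ]
 [ 0.227  0.974 -0.   ]
 [ 0.    -0.    -1.   ]] [ 6.45564721e+01  2.18079340e+01  7.43357111e+01  3.59082478e-04
  8.38565602e+01 -1.23356115e+01] 0.08504544990354658 [0.00190824 0.43317078 0.28890109]
52.5
t 1.1 dp tool cm [-62.009 -34.245   0.131] turn [-0.     -0.      0.4257]
-37.5
t 1.1 dp tool cm [-62.009 -34.245   0.131] turn [-0.     -0.      1.9965]
142.5
t 1.1 dp tool cm [-62.009 -34.245   0.131] turn [ 0.     -0.     -1.1451]
-127.5
t 1.1 dp tool cm [-62.009 -34.245   0.131] turn [ 0.     -0.     -2.7159]
```

>>> move_arm --jaw '[6, 6, 6, 6, 6, 6, 6, 6, 6, 6, 6, 6]' --dp '[[0, 0, 0], [0, 0, 0], [0, 0, 0], [0, 0, 0], [-2, -0.2, 0], [-3.2, -0.25, 0], [-3.2, -0.25, 0], [-3.2, -0.25, 0], [-3.2, -0.25, 0], [-3.2, -0.25, 0], [-3.2, -0.25, 0], [-3.2, -0.25, 0]]' --turn '[[0, 0, 0.106], [0, 0, 0.107], [0, 0, 0.106], [0, 0, 0.107], [0, 0, 0], [0, 0, 0], [0, 0, 0], [0, 0, 0], [0, 0, 0], [0, 0, 0], [0, 0, 0], [0, 0, 0]]'

```text
time_s: 2.1
position: [0.3073, 0.3704, 0.2315]
tool_rot: [[-0.793, 0.609, 0.0], [0.609, 0.793, 0.0], [-0.0, 0.0, -1.0]]
ft_force: [0.1, 0.8, 0.0]
grip_width: 0.0602
gripper_force: 0.0
```

>>> move_arm --jaw '[6, 6, 6, 6, 6, 6, 6, 6, 6, 6, 6, 6]' --dp '[[-3.8, -0.3, 0], [-3.8, -0.3, 0], [-3.8, -0.3, 0], [-3.8, -0.3, 0], [-3.8, -0.3, 0], [-3.8, -0.3, 0], [-3.8, -0.3, 0], [-3.8, -0.3, 0], [-3.8, -0.3, 0], [-3.8, -0.3, 0], [-3, -0.2, 0], [0, 0, 0]]' --turn '[[0, 0, 0], [0, 0, 0], [0, 0, 0], [0, 0, 0], [0, 0, 0], [0, 0, 0], [0, 0, 0], [0, 0, 0], [0, 0, 0], [0, 0, 0], [0, 0, 0], [0, 0, 0]]'

```text
time_s: 3.1
position: [0.6153, 0.0923, 0.2301]
tool_rot: [[-0.79, 0.613, 0.0], [0.613, 0.79, -0.001], [-0.001, -0.001, -1.0]]
ft_force: [1.1, 0.3, 0.2]
grip_width: 0.06
gripper_force: 0.0
```

```bash
python3 - <<'E'
from h import *
rel([.651,.0615,.086],down(52.5)); print(observe()["ft_force"],observe()["grip_width"])
E
```

```text
t 3.1 dp tool cm [-4.698 -0.241 14.409] turn [-0.0007  0.0007 -0.0048]
[1.07778623 0.32135601 0.17563863] 0.059965598597774596
```

>>> move_arm --jaw '[6, 6, 6, 6, 6, 6, 6, 6, 6, 6, 6, 6]' --dp '[[-1.6, -0.1, 0], [-1.6, -0.1, 0], [-1.5, 0, 0], [0, 0, 1.5], [0, 0, 2.5], [0, 0, 2.5], [0, 0, 0.7], [0, 0, 0], [0, 0, 0], [0, 0, 0], [0, 0, 0], [0, 0, 0]]' --turn '[[0, 0, 0], [0, 0, 0], [0, 0, 0], [0, 0, 0], [0, 0, 0], [0, 0, 0], [0, 0, 0], [0, 0, 0], [0, 0, 0], [0, 0, 0], [0, 0, 0], [0, 0, 0]]'

```text
time_s: 4.1
position: [0.6485, 0.0664, 0.1606]
tool_rot: [[-0.793, 0.609, 0.002], [0.609, 0.793, -0.0], [-0.002, 0.001, -1.0]]
ft_force: [0.7, -0.3, -0.3]
grip_width: 0.06
gripper_force: 0.0
```

```bash
python3 - <<'E'
from h import *
rel([.651,.0615,.086],down(52.5)); print(observe()["ft_force"])
im,D=cams.get_image("side"); print(observe()["position"])
im2,_=cams.get_image("top")
a=cv2.resize(im[150:250,230:350],None,fx=3.3,fy=3.3); b=cv2.resize(im2[150:250,220:340],None,fx=3.3,fy=3.3)
cv2.imwrite("pics/g1.png",np.hstack([a,b])[:,:,::-1])
E
```

```text
t 4.1 dp tool cm [-0.479 -0.243  7.459] turn [ 0.0011  0.0017 -0.0002]
[ 0.67742397 -0.26926862 -0.30322518]
[0.64843816 0.06632153 0.16026085]
```

View pics/g1.png

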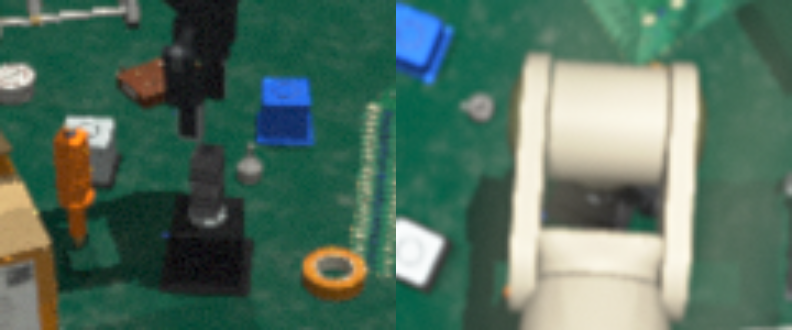

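The front finger sits about 17 crop px left of the handle, and I predicted 18. So the probe estimate holds and I can descend.

>>> move_arm --jaw '[6, 6, 6, 6, 6, 6, 6, 6, 6, 6, 6, 6]' --dp '[[-0.48, -0.24, 0], [0, 0, 0], [0, 0, 1], [0, 0, 1], [0, 0, 1], [0, 0, 1], [0, 0, 1], [0, 0, 1], [0, 0, 1], [0, 0, 0.4], [0, 0, 0], [0, 0, 0]]' --turn '[[0, 0, 0], [0, 0, 0], [0, 0, 0], [0, 0, 0], [0, 0, 0], [0, 0, 0], [0, 0, 0], [0, 0, 0], [0, 0, 0], [0, 0, 0], [0, 0, 0], [0, 0, 0]]'

```text
time_s: 5.2
position: [0.6506, 0.0615, 0.0854]
tool_rot: [[-0.793, 0.609, 0.0], [0.609, 0.793, -0.0], [-0.0, 0.0, -1.0]]
ft_force: [0.2, -0.1, 0.4]
grip_width: 0.0602
gripper_force: 0.0
```

>>> move_arm --jaw '[3, 2, 2, 2, 2, 2, 2, 2, 2, 2, 2, 2]' --dp '[[0, 0, 0], [0, 0, 0], [0, 0, 0], [0, 0, 0], [0, 0, 0], [0, 0, 0], [0, 0, 0], [0, 0, 0], [0, 0, 0], [0, 0, 0], [0, 0, 0], [0, 0, 0]]' --turn '[[0, 0, 0], [0, 0, 0], [0, 0, 0], [0, 0, 0], [0, 0, 0], [0, 0, 0], [0, 0, 0], [0, 0, 0], [0, 0, 0], [0, 0, 0], [0, 0, 0], [0, 0, 0]]' --force 20

```text
time_s: 6.2
position: [0.6508, 0.0614, 0.0859]
tool_rot: [[-0.793, 0.609, 0.001], [0.609, 0.793, -0.0], [-0.001, 0.0, -1.0]]
ft_force: [-1.1, 0.4, 5.1]
grip_width: 0.0257
gripper_force: 24.0
```

>>> move_arm --jaw '[2, 2, 2, 2, 2, 2, 2, 2, 2, 2, 2, 2]' --dp '[[0, 0, 0], [0, 0, 0], [0, 0, -0.5], [0, 0, -1], [0, 0, -1], [0, 0, -1], [0, 0, -1], [0, 0, -1.5], [0, 0, -2], [0, 0, -2], [0, 0, 0], [0, 0, 0]]' --turn '[[0, 0, 0], [0, 0, 0], [0, 0, 0], [0, 0, 0], [0, 0, 0], [0, 0, 0], [0, 0, 0], [0, 0, 0], [0, 0, 0], [0, 0, 0], [0, 0, 0], [0, 0, 0]]' --force 60

```text
time_s: 7.2
position: [0.6508, 0.0615, 0.1866]
tool_rot: [[-0.793, 0.609, 0.002], [0.609, 0.793, -0.0], [-0.002, 0.001, -1.0]]
ft_force: [-0.3, -0.8, -1.7]
grip_width: 0.0254
gripper_force: 58.9
```

```bash
python3 - <<'E'
from h import *
o=observe();P=np.array(o["position"]);print(P.round(4),np.round(o["ft_force"],2),o["grip_width"])
im,D=cams.get_image("side"); F=[observe()["ft_force"] for _ in range(1)]
c=cams.calibration("side"); f=210/np.tan(np.radians(c["vertical_fov"]/2))
def pr(p):
    q=c["view"]@np.r_[p,1]; return np.array([c["cx"]+f*q[0]/-q[2],c["cy"]-f*q[1]/-q[2]])
tip=P-[0,0,.026+.054]; col=P-[0,0,.026]; print("pred tip",pr(tip),"collar",pr(col),"handle bottom",pr(P-[0,0,.02]))
u,v=pr(col).astype(int)
s=im[v-25:v+35,u-30:u+30]; cv2.imwrite("pics/l1.png",cv2.resize(s,None,fx=9,fy=9,interpolation=2)[:,:,::-1]); print(u-30,v-25)
C=cloud("side",D);S=C[(np.hypot(C[...,0]-P[0],C[...,1]-P[1])<.03)&(C[...,2]>P[2]-.1)&(C[...,2]<P[2])]
for a in np.arange(P[2]-.095,P[2],.006):
    k=S[(S[:,2]>=a)&(S[:,2]<a+.006)]; print(round(a-P[2]+.026,3),len(k),(k.mean(0)-P).round(4)[:2] if len(k) else "")
E
```

```text
[0.6508 0.0615 0.1866] [-0.28 -0.77 -1.72] 0.02543843453466986
pred tip [292.04375922 202.9981791 ] collar [292.00538319 187.77281655] handle bottom [292.00098312 186.02712639]
262 162
-0.069 0 
-0.063 0 
-0.057 2 [ 0.0012 -0.0007]
-0.051 5 [-0.0015 -0.0021]
-0.045 3 [-0.0033 -0.0031]
-0.039 9 [-0.0005 -0.0057]
-0.033 7 [-0.003  -0.0054]
-0.027 10 [-0.0014 -0.0061]
-0.021 8 [-0.0032 -0.0043]
-0.015 8 [-0.0013 -0.0065]
-0.009 5 [-0.0022 -0.0059]
-0.003 9 [-0.0018 -0.0103]
0.003 25 [-0.002  -0.0089]
0.009 21 [-0.004  -0.0085]
0.015 15 [-0.0028 -0.0098]
0.021 10 [ 0.0015 -0.0117]
```

View pics/l1.png

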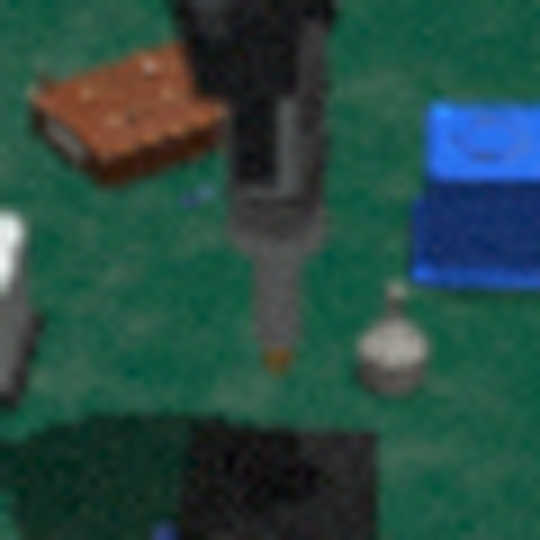

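The image shows the probe held upright with its tip at (292.3,202.8). The prediction was (292.0,203.0), so the grasp is as modelled. Moving to the check block.

>>> move_arm --jaw '[2, 2, 2, 2, 2, 2, 2, 2, 2, 2, 2, 2]' --dp '[[0.8, 0.55, 0], [1.7, 1.15, 0], [2, 1.4, 0], [2, 1.4, 0], [2, 1.4, 0], [2, 1.4, 0], [2, 1.4, 0], [2, 1.3, 0], [1.3, 0.85, 0], [0.6, 0.35, 0], [0, 0, 0], [0, 0, 0]]' --turn '[[0, 0, 0], [0, 0, 0], [0, 0, 0], [0, 0, 0], [0, 0, 0], [0, 0, 0], [0, 0, 0], [0, 0, 0], [0, 0, 0], [0, 0, 0], [0, 0, 0], [0, 0, 0]]'

```text
time_s: 8.25
position: [0.5887, 0.2497, 0.185]
tool_rot: [[-0.793, 0.609, -0.0], [0.609, 0.793, -0.001], [0.0, -0.001, -1.0]]
ft_force: [-1.0, 0.8, -1.8]
grip_width: 0.0255
gripper_force: 58.9
```

```bash
python3 - <<'E'
from h import *
rel([.589,.250,.134],down(52.5)); print(np.round(observe()["ft_force"],2))
for _ in range(6): cams.spot_in("side","check_block"); print(np.round(observe()["ft_force"],2),np.round(observe()["position"],4))
E
```

```text
t 8.25 dp tool cm [-0.007  0.041  5.097] turn [-0.0007 -0.     -0.0003]
[-0.98  0.77 -1.79]
[ 0.27 -0.06 -1.18] [0.589  0.2493 0.1851]
[-0.19 -0.86 -0.72] [0.5891 0.2491 0.1851]
[-0.65  0.13 -1.79] [0.5891 0.2491 0.1852]
[ 0.45  0.29 -1.  ] [0.5891 0.2491 0.1852]
[-0.91 -0.08 -1.07] [0.589  0.2493 0.1853]
[ 0.24 -0.03 -1.71] [0.589  0.2494 0.1853]
```

>>> move_arm --jaw '[2, 2, 2, 2, 2, 2, 2, 2, 2, 2, 2, 2]' --dp '[[0, 0, 0.6], [0, 0, 0.9], [0, 0, 0.9], [0, 0, 0.9], [0, 0, 0.6], [0, 0, 0.4], [0, 0, 0.3], [0, 0, 0.2], [0, 0, 0.2], [0, 0, 0.1], [0, 0, 0], [0, 0, 0]]' --turn '[[0, 0, 0], [0, 0, 0], [0, 0, 0], [0, 0, 0], [0, 0, 0], [0, 0, 0], [0, 0, 0], [0, 0, 0], [0, 0, 0], [0, 0, 0], [0, 0, 0], [0, 0, 0]]'

```text
time_s: 9.55
position: [0.5887, 0.2502, 0.1345]
tool_rot: [[-0.793, 0.609, 0.0], [0.609, 0.793, 0.0], [-0.0, 0.0, -1.0]]
ft_force: [-1.4, -0.3, -2.1]
grip_width: 0.0252
gripper_force: 58.9
```

```bash
cat >> h.py <<'E'
def ft(n=8):
    F=[];P=[]
    for _ in range(n):
        cams.spot_in("side","check_block"); o=observe(); F.append(o["ft_force"]);P.append(o["position"])
    print("t",round(o["time_s"],2),"F",np.mean(F,0).round(2),"P",np.mean(P,0).round(4)); return np.mean(F,0)
E
python3 -c "
from h import *
ft()"
```

```text
t 9.95 F [ 0.19  0.03 -1.03] P [0.5887 0.2502 0.1345]
```

>>> move_arm --jaw '[2, 2, 2, 2, 2, 2, 2, 2]' --dp '[[0, 0, 0.2], [0, 0, 0.2], [0, 0, 0.2], [0, 0, 0.2], [0, 0, 0.1], [0, 0, 0.1], [0, 0, 0], [0, 0, 0]]' --turn '[[0, 0, 0], [0, 0, 0], [0, 0, 0], [0, 0, 0], [0, 0, 0], [0, 0, 0], [0, 0, 0], [0, 0, 0]]'

```text
time_s: 10.62
position: [0.5887, 0.2502, 0.1245]
tool_rot: [[-0.793, 0.609, 0.0], [0.609, 0.793, 0.0], [-0.0, 0.0, -1.0]]
ft_force: [-0.1, 0.9, 1.7]
grip_width: 0.0254
gripper_force: 59.1
```

```bash
python3 -c "
from h import *
ft(10)"
```

```text
t 11.12 F [-0.38  0.01  1.35] P [0.5887 0.2502 0.1244]
```

>>> move_arm --jaw '[2, 2, 2, 2, 2, 2]' --dp '[[0, 0, 0.1], [0, 0, 0.1], [0, 0, 0.02], [0, 0, 0], [0, 0, 0], [0, 0, 0]]' --turn '[[0, 0, 0], [0, 0, 0], [0, 0, 0], [0, 0, 0], [0, 0, 0], [0, 0, 0]]'

```text
time_s: 11.62
position: [0.5887, 0.2502, 0.1222]
tool_rot: [[-0.793, 0.609, 0.0], [0.609, 0.793, 0.0], [-0.0, 0.0, -1.0]]
ft_force: [0.8, -0.4, 3.4]
grip_width: 0.0255
gripper_force: 59.2
```

```bash
python3 -c "
from h import *
ft(16)"
```

```text
t 12.42 F [-0.15  0.01  2.54] P [0.5887 0.2502 0.1221]
```

Pressed about 7 mm on the block. Next I lift off and go to the plate.

```bash
cat >> h.py <<'E'
n=np.array([-.4155,.0633,.9075]); n/=np.linalg.norm(n)
R0=down(52.5); Rp=R.align_vectors([-n],[[0,0,-1]])[0].as_matrix()@R0
ax=np.cross([0,0,-1],-n); Rp=R.from_rotvec(ax/np.linalg.norm(ax)*np.arccos(n[2])).as_matrix()@R0
spot=np.array([.604,-.179,.0635])
E
python3 - <<'E'
from h import *
print(Rp.round(3)); rel(spot+n*.0991+[0,0,.06],Rp); print(spot+n*.0991+[0,0,.06])
E
```

```text
[[-0.713  0.565  0.415]
 [ 0.597  0.8   -0.063]
 [-0.368  0.203 -0.907]]
t 12.42 dp tool cm [-23.706 -35.116  -9.129] turn [-2.093e-01 -3.799e-01 -3.000e-04]
[ 0.56282814 -0.17272761  0.21342411]
```

>>> move_arm --jaw '[2, 2, 2, 2, 2, 2, 2, 2, 2]' --dp '[[0, 0, -0.3], [0, 0, -0.6], [0, 0, -1.2], [0, 0, -1.6], [0, 0, -2], [0, 0, -2], [0, 0, -1.5], [0, 0, -0.8], [0, 0, 0]]' --turn '[[0, 0, 0], [0, 0, 0], [0, 0, 0], [0, 0, 0], [0, 0, 0], [0, 0, 0], [0, 0, 0], [0, 0, 0], [0, 0, 0]]'

```text
time_s: 13.17
position: [0.5889, 0.2503, 0.2238]
tool_rot: [[-0.793, 0.609, 0.003], [0.609, 0.793, 0.001], [-0.002, 0.002, -1.0]]
ft_force: [0.2, -0.8, -1.6]
grip_width: 0.0256
gripper_force: 58.9
```

>>> move_arm --jaw '[2, 2, 2, 2, 2, 2, 2, 2, 2, 2, 2, 2]' --dp '[[-0.8, -1.2, -0.5], [-1.5, -2.2, -0.5], [-1.8, -2.7, 0], [-1.8, -2.7, 0], [-1.8, -2.7, 0], [-1.8, -2.7, 0], [-1.8, -2.7, 0], [-1.8, -2.7, 0], [-1.8, -2.7, 0], [-1.8, -2.7, 0], [-1.8, -2.7, 0], [-1.8, -2.6, 0]]' --turn '[[0, 0, 0], [0, 0, 0], [0, 0, 0], [0, 0, 0], [0, 0, 0], [0, 0, 0], [0, 0, 0], [0, 0, 0], [0, 0, 0], [0, 0, 0], [0, 0, 0], [0, 0, 0]]'

```text
time_s: 14.17
position: [0.5638, -0.1159, 0.2311]
tool_rot: [[-0.793, 0.609, -0.002], [0.609, 0.793, 0.001], [0.002, -0.001, -1.0]]
ft_force: [0.7, -0.3, -1.5]
grip_width: 0.0255
gripper_force: 59.0
```

>>> move_arm --jaw '[2, 2, 2, 2, 2, 2, 2, 2, 2, 2, 2]' --dp '[[-1.8, -2.6, 0], [-1.2, -1.7, 0], [-0.5, -0.7, 0], [0, 0, 0], [0, 0, 0], [0, 0, 0], [0, 0, 0], [0, 0, 0], [0, 0, 0], [0, 0, 0], [0, 0, 0]]' --turn '[[0, 0, 0], [0, 0, 0], [0, 0, 0], [-0.035, -0.0633, 0], [-0.035, -0.0633, 0], [-0.035, -0.0633, 0], [-0.035, -0.0633, 0], [-0.035, -0.0633, 0], [-0.0343, -0.0633, 0], [0, 0, 0], [0, 0, 0]]'

```text
time_s: 15.08
position: [0.5615, -0.1744, 0.2316]
tool_rot: [[-0.714, 0.566, 0.413], [0.597, 0.799, -0.062], [-0.365, 0.202, -0.909]]
ft_force: [0.3, 0.2, -0.8]
grip_width: 0.0253
gripper_force: 59.1
```

```bash
python3 - <<'E'
from h import *
rel(spot+n*.0991,Rp); print(np.round(observe()["q"],1)); ft(4)
E
```

```text
t 15.08 dp tool cm [ 2.859 -1.376  7.147] turn [-0.0011 -0.0032 -0.0009]
[-33.3  16.2  87.   12.3  54.8 -90.9]
t 15.28 F [ 0.23 -0.24 -1.3 ] P [ 0.5627 -0.1748  0.2321]
```

>>> move_arm --jaw '[2, 2, 2, 2, 2, 2, 2, 2, 2, 2, 2, 2]' --dp '[[0.9, -0.4, 0], [1.1, -0.5, 0], [0.8, -0.4, 0], [0, 0, 0.8], [0, 0, 1.2], [0, 0, 1.3], [0, 0, 1.3], [0, 0, 1.2], [0, 0, 0.8], [0, 0, 0.4], [0, 0, 0], [0, 0, 0]]' --turn '[[0, 0, 0], [0, 0, 0], [0, 0, 0], [0, 0, 0], [0, 0, 0], [0, 0, 0], [0, 0, 0], [0, 0, 0], [0, 0, 0], [0, 0, 0], [0, 0, 0], [0, 0, 0]]'

```text
time_s: 16.28
position: [0.5645, -0.1729, 0.1558]
tool_rot: [[-0.713, 0.565, 0.416], [0.597, 0.8, -0.063], [-0.368, 0.203, -0.907]]
ft_force: [-0.8, -0.3, -0.4]
grip_width: 0.0257
gripper_force: 59.1
```

```bash
python3 - <<'E'
from h import *
im,D=cams.get_image("side"); ft(10)
rel(spot+n*.0791,Rp)
o=observe(); P=np.array(o["position"]); z=np.array(o["tool_rot"])[:,2]; tip=P+z*.0791
print("tip",tip.round(4),"in plate: height",((tip-spot)@n).round(4),"angle deg",np.degrees(np.arccos(-z@n)).round(2))
c=cams.calibration("side"); f=210/np.tan(np.radians(c["vertical_fov"]/2))
def pr(p):
    q=c["view"]@np.r_[p,1]; return np.array([c["cx"]+f*q[0]/-q[2],c["cy"]-f*q[1]/-q[2]])
print("pred tip",pr(tip),"spot",pr(spot),"landing",pr(tip-n*((tip-spot)@n)))
cv2.imwrite("pics/p1.png",cv2.resize(im[225:300,270:345],None,fx=8,fy=8,interpolation=2)[:,:,::-1])
C=cloud("side",D).reshape(-1,3); s=C[(abs((C-spot)@n)<.006)&(np.linalg.norm(C-spot-[-.02,-.03,-.01],axis=1)<.055)]
k=np.linalg.svd(s-s.mean(0))[2][2]; print("plane now",(k*np.sign(k[2])).round(4),len(s),"height spot",((s-spot)@n).mean().round(4))
E
```

```text
t 16.83 F [ 0.   -0.01 -1.35] P [ 0.5643 -0.1729  0.1561]
t 16.83 dp tool cm [ 0.192 -0.113  2.153] turn [-0.      0.0001 -0.0004]
tip [ 0.5971 -0.1779  0.084 ] in plate: height 0.0215 angle deg 0.0
pred tip [304.86455362 267.06986001] spot [307.42693466 272.44204447] landing [308.2040323  272.05203114]
plane now [-0.4208  0.0648  0.9048] 1057 height spot 0.0001
```

View pics/p1.png

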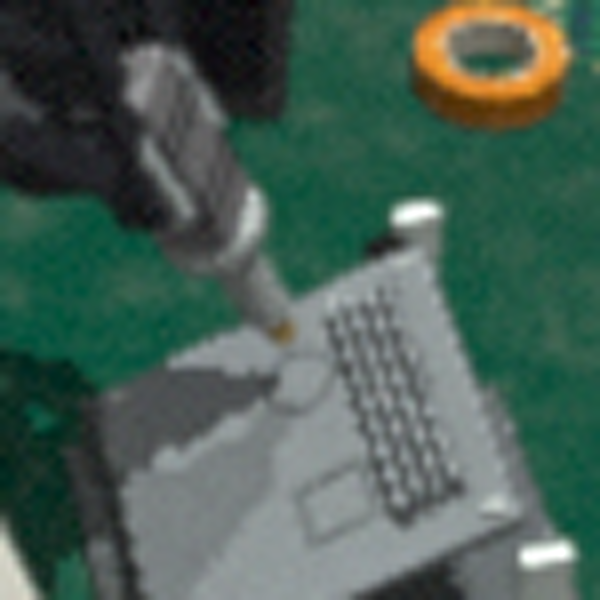

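The side view shows the ring at (307.3,272.3) and the tip at (305.5,267.0). The shaft is square to the plate. I'll make a small lateral correction and then approach.

>>> move_arm --jaw '[2, 2, 2, 2, 2, 2, 2, 2, 2, 2]' --dp '[[0.13, -0.07, 0], [0.12, -0.06, 0], [0, 0, 0.3], [0, 0, 0.4], [0, 0, 0.4], [0, 0, 0.3], [0, 0, 0.2], [0, 0, 0.1], [0, 0, 0], [0, 0, 0]]' --turn '[[0, 0, 0], [0, 0, 0], [0, 0, 0], [0, 0, 0], [0, 0, 0], [0, 0, 0], [0, 0, 0], [0, 0, 0], [0, 0, 0], [0, 0, 0]]'

```text
time_s: 17.67
position: [0.5688, -0.1735, 0.1391]
tool_rot: [[-0.713, 0.565, 0.415], [0.597, 0.8, -0.063], [-0.368, 0.203, -0.907]]
ft_force: [-1.0, 0.7, -0.7]
grip_width: 0.0256
gripper_force: 59.1
```

```bash
python3 - <<'E'
from h import *
im,D=cams.get_image("side"); F=ft(10); print("along n",F@n)
o=observe(); tip=np.array(o["position"])+np.array(o["tool_rot"])[:,2]*.0791; print("height",((tip-spot)@n).round(4))
c=cams.calibration("side"); f=210/np.tan(np.radians(c["vertical_fov"]/2)); q=c["view"]@np.r_[tip,1]; print(c["cx"]+f*q[0]/-q[2],c["cy"]-f*q[1]/-q[2])
cv2.imwrite("pics/p2.png",cv2.resize(im[245:295,280:330],None,fx=11,fy=11,interpolation=2)[:,:,::-1])
E
```

```text
t 18.22 F [ 0.21  0.03 -1.4 ] P [ 0.5688 -0.1735  0.1392]
along n -1.35456810621617
height 0.0045
306.50867870681833 271.4776605497796
```

View pics/p2.png

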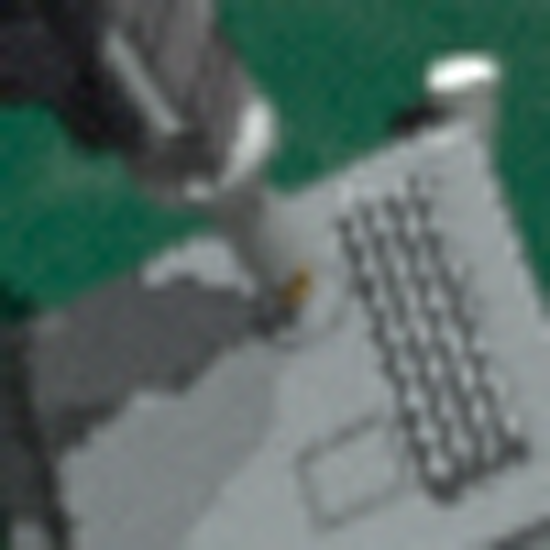

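The tip is at (306.1,272.1) and heading for the ring centre at (307.3,272.3). Pressing.

>>> move_arm --jaw '[2, 2, 2, 2, 2, 2, 2, 2]' --dp '[[0, 0, 0.2], [0, 0, 0.2], [0, 0, 0.2], [0, 0, 0.1], [0, 0, 0.1], [0, 0, 0.1], [0, 0, 0], [0, 0, 0]]' --turn '[[0, 0, 0], [0, 0, 0], [0, 0, 0], [0, 0, 0], [0, 0, 0], [0, 0, 0], [0, 0, 0], [0, 0, 0]]'

```text
time_s: 18.88
position: [0.5725, -0.1741, 0.131]
tool_rot: [[-0.713, 0.565, 0.416], [0.597, 0.8, -0.063], [-0.368, 0.203, -0.907]]
ft_force: [-1.6, 0.4, 1.1]
grip_width: 0.0256
gripper_force: 59.2
```

```bash
python3 - <<'E'
from h import *
F=ft(14); print("along n",F@n)
o=observe(); tip=np.array(o["position"])+np.array(o["tool_rot"])[:,2]*.0791; print("height",((tip-spot)@n).round(4))
E
```

```text
t 19.58 F [-0.95 -0.02  1.52] P [ 0.5725 -0.1741  0.131 ]
along n 1.7727393132881768
height -0.0045
```

>>> move_arm --jaw '[2, 2, 2, 2, 2, 2]' --dp '[[0, 0, 0.07], [0, 0, 0.07], [0, 0, 0], [0, 0, 0], [0, 0, 0], [0, 0, 0]]' --turn '[[0, 0, 0], [0, 0, 0], [0, 0, 0], [0, 0, 0], [0, 0, 0], [0, 0, 0]]'

```text
time_s: 20.08
position: [0.5731, -0.1741, 0.1296]
tool_rot: [[-0.713, 0.565, 0.415], [0.597, 0.8, -0.063], [-0.368, 0.203, -0.907]]
ft_force: [-1.0, -0.2, 2.5]
grip_width: 0.0252
gripper_force: 59.3
```

```bash
python3 - <<'E'
from h import *
F=ft(20); print("along n",F@n)
o=observe(); Z=np.array(o["tool_rot"])[:,2]; tip=np.array(o["position"])+Z*.0791; print("height",((tip-spot)@n).round(4))
im,D=cams.get_image("side"); C=cloud("side",D).reshape(-1,3); s=C[(abs((C-spot)@n)<.006)&(np.linalg.norm(C-spot-[-.02,-.03,-.01],axis=1)<.055)]
k=np.linalg.svd(s-s.mean(0))[2][2]; print("plane now",(k*np.sign(k[2])).round(4),len(s),((s-spot)@n).mean().round(4))
cv2.imwrite("pics/p3.png",cv2.resize(im[245:295,280:330],None,fx=11,fy=11,interpolation=2)[:,:,::-1])
E
```

```text
t 21.08 F [-1.12  0.17  2.01] P [ 0.5731 -0.1741  0.1296]
along n 2.299010115983302
height -0.0059
plane now [-0.4229  0.0622  0.904 ] 1026 0.0
```

View pics/p3.png

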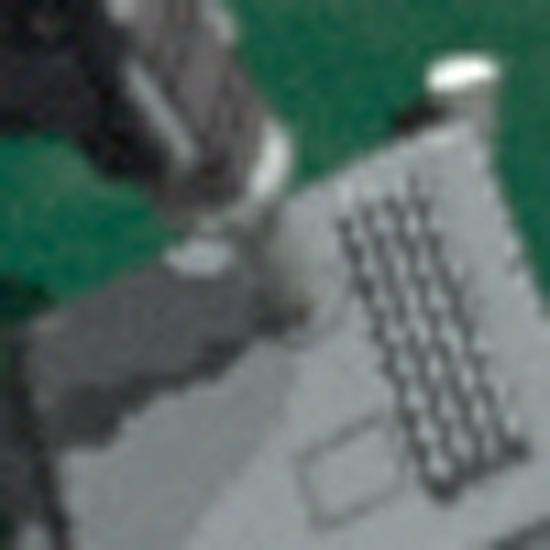

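The foot is about 7 mm in, inside the ring at (307.3,272.9). The plate tilt is unchanged, so I'm handing in.

```bash
python3 -c "
from h import *
print(ticket.close_job())"
```

```text
the job is handed in; nothing more can be done
None
```

I pressed the probe about 7 mm in, upright, on the steel check block. It is now held square to the plate inside the round ring, again about 7 mm in by wrist force. The plate's tilt measured unchanged, and I handed the job in at about 21 s.

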